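# Clear the drill-stand plate and nudge the shaft nut into its pocket

### The arm

A 6-joint arm with a two-finger parallel gripper is mounted at the origin on the work surface. World frame = base frame: x ahead of the robot, y to its left, z up, the work surface at z = 0. Lengths are in mm, angles in rad, forces in N, time in s.
With the tool pointing down it reaches from about 250 to 725 mm from the base axis. Payload 4 kg.
Tool frame: the origin (TCP) lies between the finger pads; the fingertips stand manip.tcp_to_tips ahead of it and the grasp point (between the pads) lies 8 mm behind it (manip.tcp_to_tips is the distance from the TCP to the fingertips, in mm); z points along the fingers, y is the line along which they close (so a half turn about z gives the same grasp; the last joint's range is limited). The gripper opens to 85 mm and grips with 20 to 120 N. Pads are 22 mm wide; open, the fingers measure 114 mm over their backs; the gripper's body (76 mm by 85 mm) begins 54 mm behind the grasp point. The pads swing forward as they close: fully open they stand 13 mm farther back than shut.
Start: joints at [1.197, 0.241, 0.005, 1.335, 0, 1.571], TCP at [182.576, 465.473, 242.306] pointing down, gripper open.
Joint ranges: [-2.72, 2.72], [-1.05, 1.87], [-1.09, 1.28], [-1.99, 2.15], [-1.42, 1.44], [-3.14, 3.14]. Speed limits (rad/s): [2.79, 2.79, 3.14, 3.14, 3.14, 3.14].

### API

Orientations are given as [roll, pitch, yaw] about the fixed x, y, z axes, in that order (R = Rz(yaw) Ry(pitch) Rx(roll)).
In Python, from cell import manip gives the robot as it stands.
- The arm moves only by the tool send_path, called after "Call:" by a JSON object that holds its "name" and its "arguments", one argument or row to a line. Schema: {"type":"object","properties":{"plan":{"type":"array","items":{"type":"number"},"minItems":6,"maxItems":72},"aperture":{"type":"number"},"only":{"type":"string"},"quiet":{"type":"boolean"},"lines":{"type":"string"}},"required":["plan"],"additionalProperties":false}. plan is one flat list of numbers that holds 1 to 12 rows one after another, with no inner brackets; each row has 6 numbers: dx, dy, dz in mm, then a rotation vector rx, ry, rz in rad; each row shifts and turns the commanded pose from where the row before left it, along the tool's axes as they then stand; what a row does not reach is not made up. A row lasts 1/8 s, in which the tool goes at most 62.5 mm and 0.188 rad, less where a joint would pass 70% of its speed; a pose out of reach is approached as far as the arm can. aperture is the finger opening in mm, set as the call begins (left out keeps the last). The fingers move at their own pace and stop on an object; the grip force is fixed at half the most. Time passes only in rows, so rows that do not move let the fingers close. The tool returns the time, the measured TCP pose, the force, the opening and the grip force at its end. only (a regular expression) keeps the lines of the reply that match it, lines (a string "A,B") keeps lines A to B, and quiet returns only ok. Input that does not fit is refused with a message, and nothing moves.
- manip.get_obs(): the state, without advancing time (a new reading comes with each control period).
- manip.grab_frame(name): name is "scene" or "top"; returns the picture (400x640x3 uint8, red, green, blue); there is no depth.
- manip.camera_info(name): a dict with "mtx" (3x3 intrinsics, pixels), "origin" and "orientation" of the camera in the world. Camera axes: x right, y up, looking along -z (the intrinsics and any distortion apply to the point x, -y, -z); pixel columns grow to the right and rows downward; lengths in mm; the calibration is good to about 2 mm. A picture is of the moment at which its call begins. camera_info takes no time and is no camera call.
- manip.close_job(): hands the job in; it is judged then, once.
The state is a dict: "t": time; "qpos": joint angles; "joint_vel": joint speeds; "tau": joint torques, N m; "tcp_pos": TCP position; "orientation": TCP orientation; "wrist_force": force on the tool from outside, world axes, zero at the start; "ft_torque": the same for the moment, N m; "grip_width": finger opening in mm; "grip_force": force on a finger pad.
Only numpy, scipy, OpenCV 4.12 (cv2) and the standard library are available. Lean on these libraries where they do the work, as an engineer would, in place of code of your own. Each camera call takes 0.05 s, during which the arm holds its last target. There are 200 camera calls.

### The job

Take the scraper block and sweep all three sharp steel offcuts off the drill stand's plate onto the bench, without touching them with the fingers and without the scraper touching the nut, and stand the scraper upright on the bench, off the plate. Then slide the big nut with the fingers across the plate, never lifting it, until it drops flat into the round pocket under the drill. Do not bump the drill and leave the multimeter, the motor and the can where they are.

Things in the scene. Friction and masses are not known exactly. Their poses are not given: they have to be found in the camera images.
- plate: Dark steel foot plate of a drill stand, fixed on the bench: 300 (x) x 400 (y) x 20 mm thick. Origin: centre of its underside, on the bench. At yaw 0 its x points away from the robot, y to the robot's left; it is turned at most 0.2 rad. Nut and offcuts start on the strip nearer the robot than the clamps (plate x -105 to -35 mm), in a row along y about 90 mm apart, in any order.
- pocket (a point): Centre of the mouth of the shallow round pocket in the plate (at x +60, y 0 mm in the plate's frame, level with the plate's top): 50 mm in diameter, 7 mm deep, flat bright floor, slightly chamfered rim. It lies right under the drill chuck. Axes as the plate's.
- drill: Drill hung nose down over the pocket, fixed. Origin: plate top at pocket centre, axes as the plate. Chuck nose 24 mm wide 95 mm above the plate, 42 mm wide from 116 mm; drill body 76 mm wide from 155 to 380 mm. Column (30 mm, foot 64 mm, 400 mm high) at x +60, y +100 mm; bracket at 175-230 mm; grip to +x. No room for an upright gripper: come from the robot's side, tool leaning back 30-45 degrees.
- clamp_left: Fixed clamp block on the plate on the left (+y) of the way to the pocket: grey, 36 x 36 mm, 24 mm high, with a nut and stud to 52 mm. Origin: centre of its underside, on the plate's top.
- clamp_right: The same kind of clamp block on the right (-y) of the way to the pocket. The two are about 155 mm apart, centre to centre, roughly 25 mm nearer the robot than the pocket.
- nut: Loose steel hexagon nut, 36 mm across flats, 41.6 mm across corners, 22 mm high, 24 mm hole, about 0.11 kg, lying flat on the plate. Origin: centre of its underside; z up; flats face along x and every 60 degrees. It slides on the plate when pushed near its foot.
- offcut1: Loose sawn steel offcut, a plain bar of 24 x 12 x 12 mm (24 mm along its own x), about 27 g, lying on the plate. Origin: its centre, 6 mm above the plate's top.
- offcut2: Loose sawn steel offcut, a plain bar of 24 x 12 x 12 mm (24 mm along its own x), about 27 g, lying on the plate. Origin: its centre, 6 mm above the plate's top.
- offcut3: Loose sawn steel offcut, a plain bar of 24 x 12 x 12 mm (24 mm along its own x), about 27 g, lying on the plate. Origin: its centre, 6 mm above the plate's top.
- scraper: Loose scraper block standing on the bench beside the plate: dark steel foot 120 mm (x) by 24 mm (y), 34 mm high, with a wooden grip 60 mm (x) by 28 mm (y) on its middle from 34 to 70 mm high; 0.3 kg. Origin: centre of its underside, z up, long side along x.
- multimeter: Bystander: yellow multimeter lying on the bench beside the plate, 150 mm (x) by 75 mm, 43 mm high at its dial. Origin: centre of its underside.
- motor: Bystander: bare electric motor on the bench to the right of the plate, about 230 mm long along x with its shaft, 115 mm wide, 115 mm high. Origin: middle of its underside.
- can: Bystander: green spray can, 54 mm in diameter, 150 mm high, standing to the left of the plate. Origin: centre of its underside.

How it is judged (in metres and radians):
On the way, in this order (a step that is already met when the one before it is completed fails the run):
1. all three offcuts are off the plate while the nut is still outside the pocket ((height (world z) of offcut1 below 0.015 m or (height (world z) of offcut1 below 0.022 m and (x of offcut1 in the frame of plate above 0.153 m or x of offcut1 in the frame of plate below -0.153 m or y of offcut1 in the frame of plate above 0.203 m or y of offcut1 in the frame of plate below -0.203 m))) and (height (world z) of offcut2 below 0.015 m or (height (world z) of offcut2 below 0.022 m and (x of offcut2 in the frame of plate above 0.153 m or x of offcut2 in the frame of plate below -0.153 m or y of offcut2 in the frame of plate above 0.203 m or y of offcut2 in the frame of plate below -0.203 m))) and (height (world z) of offcut3 below 0.015 m or (height (world z) of offcut3 below 0.022 m and (x of offcut3 in the frame of plate above 0.153 m or x of offcut3 in the frame of plate below -0.153 m or y of offcut3 in the frame of plate above 0.203 m or y of offcut3 in the frame of plate below -0.203 m))) and horizontal distance between nut and pocket above 0.03 m), for 0.2 s.
2. the scraper stands on the bench, upright, off the plate, the nut still outside the pocket (height (world z) of scraper below 0.006 m and angle between scraper's own z axis and vertical below 0.1 rad and contact force between the fingers and scraper below 0.2 N and horizontal distance between nut and pocket above 0.03 m), for 0.2 s.
3. the nut lies flat in the pocket (horizontal distance between nut and pocket below 0.007 m and z of nut in the frame of pocket below -0.005 m and angle between nut's own z axis and vertical below 0.08 rad), for 0.2 s.
At the end, for the whole second after the job is handed in: Nut flat and still in the pocket: centre within 7 mm, underside 5 mm below the plate's top, tilt under 0.08 rad. Offcuts off the plate: centres below 15 mm, or below 22 mm and beyond its edges. Scraper upright and still on the bench: underside under 6 mm high, tilt under 0.1 rad (all of step 3 and (height (world z) of offcut1 below 0.015 m or (height (world z) of offcut1 below 0.022 m and (x of offcut1 in the frame of plate above 0.153 m or x of offcut1 in the frame of plate below -0.153 m or y of offcut1 in the frame of plate above 0.203 m or y of offcut1 in the frame of plate below -0.203 m))) and (height (world z) of offcut2 below 0.015 m or (height (world z) of offcut2 below 0.022 m and (x of offcut2 in the frame of plate above 0.153 m or x of offcut2 in the frame of plate below -0.153 m or y of offcut2 in the frame of plate above 0.203 m or y of offcut2 in the frame of plate below -0.203 m))) and (height (world z) of offcut3 below 0.015 m or (height (world z) of offcut3 below 0.022 m and (x of offcut3 in the frame of plate above 0.153 m or x of offcut3 in the frame of plate below -0.153 m or y of offcut3 in the frame of plate above 0.203 m or y of offcut3 in the frame of plate below -0.203 m))) and linear speed of each of nut, scraper below 0.02 m/s and height (world z) of scraper below 0.006 m and angle between scraper's own z axis and vertical below 0.1 rad); the robot touches nothing.
It fails at once if the multimeter, the motor or the can is moved more than 15 mm (distance of any of multimeter, motor, can from where it was at the start of the episode above 0.015 m).
It fails at once if the nut is lifted off the plate (underside more than 15 mm above it) (height (world z) of nut above 0.035 m).
It fails at once if the scraper touches the nut (contact force between scraper and nut above 0.3 N).
It fails at once if the drill or its stand is bumped (more than 3 N) (contact force between any of the arm, the fingers, scraper and drill above 3 N).
It fails at once if the fingers touch a sharp offcut (contact force between the fingers and offcut1 above 0.3 N or contact force between the fingers and offcut2 above 0.3 N or contact force between the fingers and offcut3 above 0.3 N).
It also fails if it takes over 72 s, if anything falls off the work surface, if the arm or the gripper's body presses on something with over 40 N, if the wrist force passes 120 N, or if a joint passes its speed limit or range.

## Working session

There is one attempt and no reset: what is moved stays moved. The work goes in short steps, Python scripts to look and compute and a tool call to move; the robot and the scene stay as the last step left them, time stands still between calls to the robot, and variables do not carry over. Pictures are saved under pics/ and viewed, at most 10 in all, crops included, and the job is handed in when it is done.

```bash
ls; mkdir -p pics
```

Run:
```python
from cell import manip
import cv2
print(manip.tcp_to_tips)
for n in ("scene","top"):
    c=manip.camera_info(n);print(n,c)
    cv2.imwrite(f"pics/{n}0.png",manip.grab_frame(n)[:,:,::-1])
print(manip.get_obs())
```

```text
cell.py
pics
11.0
scene {'mtx': array([[514.80424707,   0.        , 321.36016815],
       [  0.        , 514.80424707, 201.34381328],
       [  0.        ,   0.        ,   1.        ]]), 'origin': array([ 180.24426847, -371.59902823, 1065.81124481]), 'orientation': array([ 0.49412441,  0.00240872, -0.82858695])}
top {'mtx': array([[430.94548222,   0.        , 329.93550099],
       [  0.        , 430.94548222, 198.96380408],
       [  0.        ,   0.        ,   1.        ]]), 'origin': array([ 514.15604029,   22.45010573, 1003.72106867]), 'orientation': array([ 0.0499206 , -0.00982739, -1.54384696])}
{'t': 0.1, 'qpos': array([1.19697940e+00, 2.41331591e-01, 3.89495360e-03, 1.33519322e+00,
       2.66170313e-05, 1.57075457e+00]), 'joint_vel': array([ 2.21162318e-03, -1.47214206e-03,  5.01816145e-03, -2.16501814e-05,
        1.05347905e-03,  1.35003316e-03]), 'tau': array([ 3.32743957e-04, -3.73137903e+01,  2.53009969e+01,  1.08572285e-02,
        4.02799628e-06,  1.56131881e-07]), 'tcp_pos': array([182.38669071, 464.98411145, 241.51871293]), 'orientation': array([-3.13975912e+00, -2.66935425e-05,  2.76781743e+00]), 'wrist_force': array([-0.42181614, -0.1270786 ,  0.52752485]), 'ft_torque': array([-0.03304973, -0.00909305,  0.03032889]), 'grip_force': 0.0, 'grip_width': 85.26356544153676}
```

View pics/top0.png

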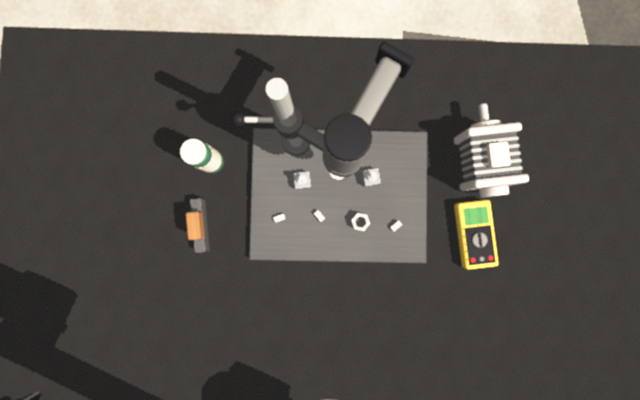

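View pics/scene0.png

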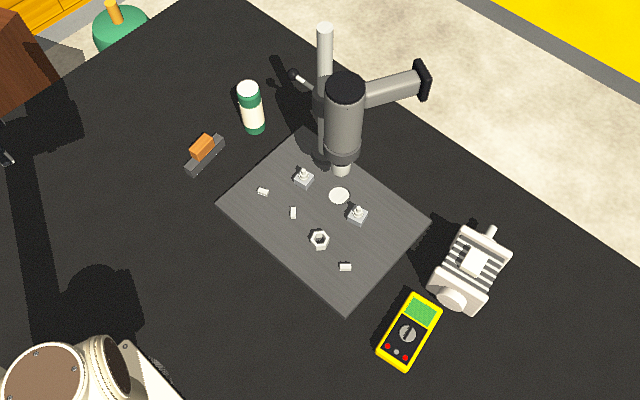

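The top view shows the plate at (251,131)-(428,262), the scraper at (197,225), offcuts at (279,217), (319,215) and (396,225), and the nut at (360,221). In the scene view the offcuts are at (263,191), (293,212) and (345,267), the nut at (319,240), the pocket at (339,195), and the scraper at (205,150).

Create h.py:
```python
import numpy as np, cv2
from scipy.spatial.transform import Rotation as R
from scipy.optimize import least_squares
from cell import manip
CI={n:manip.camera_info(n) for n in("scene","top")}
def ray(n,p):
    c=CI[n];v=np.linalg.inv(c["mtx"])@[p[0],p[1],1]
    return c["origin"],R.from_euler("xyz",c["orientation"]).as_matrix()@(v*[1,-1,-1])
def onz(n,p,z):
    o,d=ray(n,p);return (o+d*(z-o[2])/d[2])
def tri(p,q): # top, scene
    o1,d1=ray("top",p);o2,d2=ray("scene",q)
    A=np.c_[d1,-d2];s=np.linalg.lstsq(A,o2-o1,rcond=None)[0]
    a=o1+d1*s[0];b=o2+d2*s[1];return (a+b)/2,np.linalg.norm(a-b)
def proj(n,X):
    c=CI[n];v=(R.from_euler("xyz",c["orientation"]).as_matrix().T@(np.atleast_2d(X)-c["origin"]).T).T*[1,-1,-1]
    u=v@c["mtx"].T;return u[:,:2]/u[:,2:]
```

Run:
```python
from h import *
t=cv2.imread("pics/top0.png");s=cv2.imread("pics/scene0.png")
cv2.imwrite("pics/tc.png",cv2.resize(t[125:275,180:440],None,fx=3,fy=3,interpolation=2))
cv2.imwrite("pics/sc.png",cv2.resize(s[130:325,180:440],None,fx=3,fy=3,interpolation=2))
def blobs(img,name,roi):
    g=img.max(2);x0,y0,x1,y1=roi
    n,l,st,c=cv2.connectedComponentsWithStats((g[y0:y1,x0:x1]>130).astype(np.uint8))
    for i in range(1,n):
        if st[i,4]>15: print(name,st[i,4],c[i]+[x0,y0])
blobs(t,"top",(252,160,427,261));blobs(s,"scene",(215,160,432,318))
for img,n,x0,y0,x1,y1 in((t,"top",170,180,230,270),(s,"scene",170,120,235,190)):
    hsv=cv2.cvtColor(img,cv2.COLOR_BGR2HSV);m=((hsv[...,1]>120)&(hsv[...,2]>90)&(hsv[...,0]<18))
    k=np.zeros_like(m);k[y0:y1,x0:x1]=1;yy,xx=np.where(m&k);print("orange",n,xx.mean(),yy.mean(),xx.min(),xx.max(),yy.min(),yy.max())
print(tri((279,217),(263,191)),tri((319,215),(293,212)),tri((360,221),(319,240)),tri((396,225),(345,267)))
for p in((251,131),(427,131),(428,262),(250,262)):print(onz("top",p,20))
```

```text
top 16182 [339.11630206 211.65424546]
scene 24 [287.375      165.04166667]
scene 55 [280.92727273 172.29090909]
scene 167 [341.31137725 170.38323353]
scene 304 [303.47697368 179.05263158]
scene 18 [292.11111111 171.61111111]
scene 120 [276.41666667 181.71666667]
scene 55 [372.56363636 179.2       ]
scene 24 [241.08333333 179.95833333]
scene 85 [360.55294118 187.24705882]
scene 25 [367.16 187.52]
scene 297 [338.06060606 194.66329966]
scene 127 [260.36220472 192.29133858]
scene 27 [280.62962963 198.11111111]
scene 23 [299.69565217 200.04347826]
scene 23 [265.26086957 204.13043478]
scene 19 [275.26315789 203.78947368]
scene 349 [358.95415473 216.23782235]
scene 19 [258.52631579 206.89473684]
scene 67 [292.76119403 212.49253731]
scene 17 [256.17647059 215.88235294]
scene 82 [277.03658537 220.68292683]
scene 89 [306.83146067 221.30337079]
scene 23 [420.60869565 222.56521739]
scene 24 [391.33333333 226.29166667]
scene 38 [412.         229.92105263]
scene 16 [277.9375 231.6875]
scene 251 [319.64940239 239.96812749]
scene 37 [377.35135135 237.59459459]
scene 24 [284.66666667 237.41666667]
sc
[... 423 characters left out ...]
2105263 292.15789474]
scene 637 [415.96232339 306.81161695]
orange top 194.16304347826087 225.18478260869566 185 203 211 240
orange scene 201.68421052631578 146.67048054919908 188 214 133 161
(array([519.74166249, 127.95612712,  25.40972999]), np.float64(1.4088434759179695)) (array([526.64235541,  37.52695848,  27.6813124 ]), np.float64(1.2607366693656303)) (array([514.87525287, -54.68801739,  31.7354999 ]), np.float64(0.5930480459872922)) (array([ 507.96010155, -137.00075949,   25.94329117]), np.float64(0.7557421216694108))
[714.99938496 199.79048857  20.        ]
[ 726.76454818 -205.70159002   20.        ]
[ 426.18944477 -212.6959575    20.        ]
[415.68052101 191.25080606  20.        ]
```

View pics/tc.png

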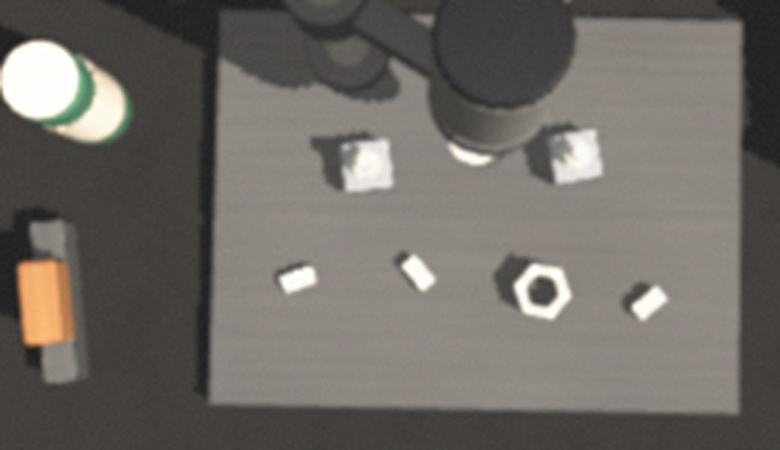

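View pics/sc.png

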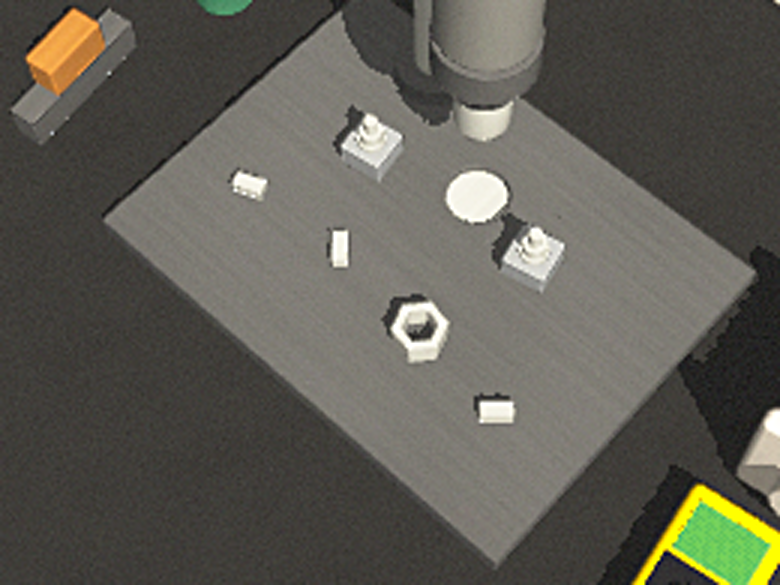

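The crops confirm this. In tc.png the plate corners are at (219,10), (743,20), (740,414) and (209,403). In sc.png three of the plate corners are at (105,217), (497,550) and (755,268), and the pocket is at (477,196). I'll fit models to these silhouettes in both views.

Add to h.py:
```python
from scipy.optimize import minimize
def box(l,w,z0,z1): return np.array([[sx*l/2,sy*w/2,z] for sx in(-1,1) for sy in(-1,1) for z in(z0,z1)])
def hexa(z1=22): return np.array([[20.8*np.cos(a),20.8*np.sin(a),z] for a in np.pi/6+np.arange(6)*np.pi/3 for z in(0,z1)])
def place(P,v): # v=x,y,z,yaw
    return P@R.from_euler("z",v[3]).as_matrix().T+v[:3]
def hullmask(n,X,S=4):
    h=cv2.convexHull(((proj(n,X)+.5)*S*16-8).astype(np.int32))
    m=np.zeros((400*S,640*S),np.uint8);cv2.fillConvexPoly(m,h,1,shift=4)
    return cv2.resize(m.astype(np.float32),(640,400),interpolation=cv2.INTER_AREA)
def fit(masks,P,v0,fz=True):
    def cost(v):
        v=list(v) if fz else [v[0],v[1],v0[2],v[2]]
        return sum(np.abs(hullmask(n,place(P,v))-m).sum() for n,m in masks.items())
    x0=np.array(v0 if fz else [v0[0],v0[1],v0[3]],float)
    d=np.array([4,4,4,.15] if fz else [4,4,.15])
    sim=np.vstack([x0]+[x0+np.eye(len(x0))[i]*d[i] for i in range(len(x0))])
    r=minimize(cost,x0,method="Nelder-Mead",options=dict(initial_simplex=sim,xatol=.02,fatol=.02,maxiter=250))
    return r.x.round(3),round(r.fun,1)
def bright(imgs,c,th,rad=14):
    out={}
    for n,i in imgs.items():
        p=proj(n,c)[0].astype(int);k=np.zeros((400,640),np.uint8);cv2.circle(k,tuple(map(int,p)),rad,1,-1)
        m=((i.min(2)>th)&(k>0)).astype(np.uint8)
        cs,_=cv2.findContours(m,0,2);q=np.zeros_like(m);cv2.drawContours(q,[max(cs,key=cv2.contourArea)],-1,1,-1);out[n]=q.astype(np.float32)
    return out
def orange(imgs,c,rad=30):
    out={}
    for n,i in imgs.items():
        p=proj(n,c)[0].astype(int);k=np.zeros((400,640),np.uint8);cv2.circle(k,tuple(map(int,p)),rad,1,-1)
        hsv=cv2.cvtColor(i,cv2.COLOR_BGR2HSV);out[n]=((hsv[...,1]>110)&(hsv[...,2]>70)&(hsv[...,0]<20)&(k>0)).astype(np.float32)
    return out
```

Run:
```python
from h import *
I={n:cv2.imread(f"pics/{n}0.png") for n in CI}
T=lambda p:(p[0]/3+180-.33,p[1]/3+125-.33); S=lambda p:(p[0]/3+180-.33,p[1]/3+130-.33)
obs=[("top",T((219,10)),(150,200)),("top",T((743,20)),(150,-200)),("top",T((740,414)),(-150,-200)),("top",T((209,403)),(-150,200)),
 ("scene",S((105,217)),(-150,200)),("scene",S((497,551)),(-150,-200)),("scene",S((755,268)),(150,-200)),("scene",S((477,197)),(60,0))]
def res(v):
    return np.concatenate([proj(n,place(np.array([[*l,0.]]),[v[0],v[1],v[2],v[3]]))[0]-p for n,p,l in obs])
r=least_squares(res,[570,0,20,0]);print("plate",r.x,r.fun.round(1))
v=r.x;print("pocket",place(np.array([[60,0,0.]]),v),"scene-pocket@16",onz("scene",S((477,197)),16))
np.save("plate.npy",v)
for nm,P,c in(("o1",box(24,12,-6,6),(519.7,128,26)),("o2",box(24,12,-6,6),(526,37.5,26)),("o3",box(24,12,-6,6),(508,-137,26)),("nut",hexa(),(515,-54.7,20))):
    m=bright(I,np.array(c),165)
    best=min((fit(m,P,[*c,a]) for a in((0,.5) if nm=="nut" else(0,.8,1.6,2.4))),key=lambda t:t[1])
    print(nm,best,[x.sum() for x in m.values()],"plate frame",(R.from_euler("z",-v[3]).as_matrix()@(best[0][:3]-v[:3])).round(1))
c=np.append(tri((194,225),(201.5,146.5))[0][:2],0);print(c)
m=orange(I,c+[0,0,52]);print("scraper",fit(m,box(60,28,34,70),[*c,0]),[x.sum() for x in m.values()])
for p,q in(((302,180),(303,178)),((372,177),(358.5,215))):
    x=tri(p,q)[0];print("clamp",x,(R.from_euler("z",-v[3]).as_matrix()@(x-v[:3])).round(1))
print("can",onz("scene",(255,130),0),"mm",onz("top",(476,235),40),"motor",onz("top",(491,157),60))
```

```text
plate [ 5.75212518e+02 -6.12380824e+00  2.25681054e+01  9.72838237e-03] [ 0.2 -0.7 -0.5 -0.7 -0.3 -1.1  0.1 -0.3 -1.5  0.1 -0.3  3.4  0.3  0.2
  0.  -1.9]
pocket [[635.20967912  -5.5401145   22.56810535]] scene-pocket@16 [634.27140572  -6.50125685  16.        ]
o1 (array([517.461, 127.064,  29.015,   1.988]), np.float64(27.0)) [np.float32(70.0), np.float32(76.0)] plate frame [-56.5 133.7   6.4]
o2 (array([525.556,  36.714,  27.986,   0.757]), np.float64(25.7)) [np.float32(60.0), np.float32(77.0)] plate frame [-49.2  43.3   5.4]
o3 (array([ 506.812, -137.306,   28.469,    2.294]), np.float64(18.8)) [np.float32(77.0), np.float32(76.0)] plate frame [ -69.7 -130.5    5.9]
nut (array([514.201, -55.844,  23.441,   0.874]), np.float64(62.8)) [np.float32(262.0), np.float32(260.0)] plate frame [-61.5 -49.1   0.9]
[497.3759407  310.80659842   0.        ]
scraper (array([ 4.96703e+02,  3.10177e+02, -4.48000e-01,  1.43000e-01]), np.float64(94.9)) [np.float32(460.0), np.float32(484.0)]
clamp [603.73317404  78.21769664  36.71719204] [29.3 84.1 14.1]
clamp [615.61283606 -79.78914582  39.06677697] [ 39.7 -74.1  16.5]
can [639.60694895 282.10859518   0.        ] mm [ 490.81692708 -314.57919631   40.        ] motor [ 664.20508811 -339.14255305   60.        ]
```

Create go.py:
```python
import sys
from h import *
# usage: go.py x y z yaw [lean]: tool-frame translation (current axes) and rotation to reach it; tool x=-(heading), y=left, z=down
x,y,z,yaw=map(float,sys.argv[1:5]);lean=float(sys.argv[5]) if len(sys.argv)>5 else 0
o=manip.get_obs();Rc=R.from_euler("xyz",o["orientation"])
Rt=R.from_euler("z",yaw)*R.from_euler("y",-lean)*R.from_matrix([[-1,0,0],[0,1,0],[0,0,-1]])
d=np.array([x,y,z])-o["tcp_pos"]
print("t",o["t"],"tcp",o["tcp_pos"].round(1),"d_now",Rc.inv().apply(d).round(1),"d_afterrot",Rt.inv().apply(d).round(1),"rot",(Rc.inv()*Rt).as_rotvec().round(3),"q",o["qpos"].round(2),"F",o["wrist_force"].round(1))
```

```text
(no output)
```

Call:
{"name": "send_path", "arguments": {
  "plan": [0,0,0,0,0,-0.163,0,0,0,0,0,-0.163,0,0,0,0,0,-0.163,-29.4,-19.1,9,0,0,0,-29.4,-19.1,9,0,0,0,-29.4,-19.1,9,0,0,0,-29.4,-19.1,9,0,0,0,-29.4,-19.1,9,0,0,0,-29.4,-19.1,9,0,0,0,-29.4,-19.1,9,0,0,0,-29.4,-19.1,9,0,0,0],
  "aperture": 85
}}

```text
t: 1.48
tcp_pos: [434.5, 339.9, 169.5]
orientation: [-3.141, -0.001, -3.026]
wrist_force: [0.2, 0.2, -1.0]
grip_width: 84.8
grip_force: 0.0
```

```bash
python3 go.py 496.7 310.2 47 0.12
```

```text
t 1.475 tcp [434.5 339.9 169.5] d_now [-58.5 -36.6 122.4] d_afterrot [-58.2 -36.9 122.5] rot [-0.001 -0.001 -0.005] q [0.66 0.38 0.01 1.2  0.   0.55] F [ 0.2  0.2 -1. ]
```

Call:
{"name": "send_path", "arguments": {
  "plan": [-29.2,-18.4,9,0,0,0,-29.2,-18.4,9,0,0,-0.005,0,0,26,0,0,0,0,0,26,0,0,0,0,0,26,0,0,0,0,0,18,0,0,0,0,0,8,0,0,0,0,0,0,0,0,0,0,0,0,0,0,0],
  "aperture": 85
}}

```text
t: 2.6
tcp_pos: [496.6, 311.3, 49.1]
orientation: [3.141, 0.001, -3.021]
wrist_force: [0.5, 1.2, -0.5]
grip_width: 84.9
grip_force: 0.0
```

```bash
python3 go.py 496.7 310.2 47 0.12
```

Run:
```python
from h import *
a=manip.grab_frame("top")[:,:,::-1];b=manip.grab_frame("scene")[:,:,::-1]
x=cv2.resize(a[170:280,140:260],None,fx=3.3,fy=4);y=cv2.resize(b[80:190,150:270],None,fx=3.3,fy=4)
cv2.imwrite("pics/g1.png",np.hstack([x,y]))
```

```text
t 2.6 tcp [496.6 311.3  49.1] d_now [ 0.  -1.1  2.1] d_afterrot [ 0.  -1.1  2.1] rot [0.001 0.001 0.   ] q [ 0.56  0.55 -0.05  0.96 -0.    0.44] F [ 0.5  1.2 -0.5]
```

View pics/g1.png

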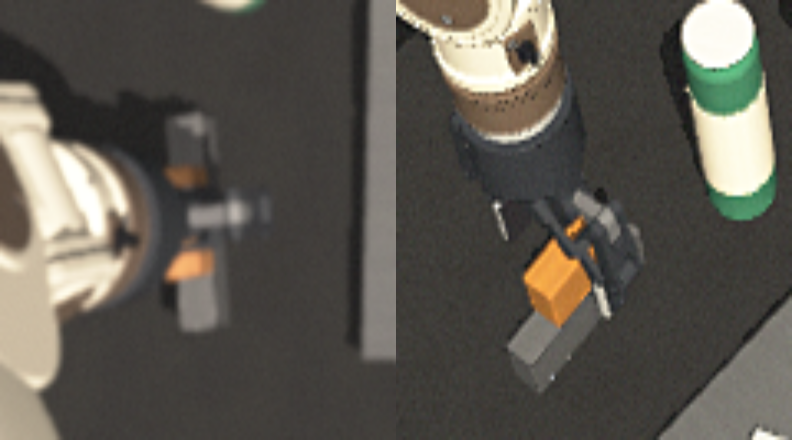

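The fingers straddle the orange grip evenly in both views, so I'll close.

Call:
{"name": "send_path", "arguments": {
  "plan": [0,-1,1.5,0,0,0,0,0,0,0,0,0,0,0,0,0,0,0,0,0,0,0,0,0,0,0,0,0,0,0,0,0,0,0,0,0,0,0,0,0,0,0],
  "aperture": 10
}}

```text
t: 3.58
tcp_pos: [496.3, 309.9, 47.0]
orientation: [3.141, 0.0, -3.021]
wrist_force: [-0.8, -0.4, 2.3]
grip_width: 27.6
grip_force: 59.5
```

Call:
{"name": "send_path", "arguments": {
  "plan": [0,0,-5,0,0,0,0,0,-10,0,0,0,0,0,-25,0,0,0,0,0,-30,0,0,0,0,0,-30,0,0,0,0,0,0,0,0,0.11]
}}

```text
t: 4.32
tcp_pos: [497.9, 311.0, 150.5]
orientation: [3.138, 0.005, -3.134]
wrist_force: [0.6, 0.4, -2.9]
grip_width: 27.6
grip_force: 59.4
```

```bash
python3 go.py 505 -100 145 0.01
```

```text
t 4.325 tcp [497.9 311.  150.5] d_now [  -4.1 -411.1    4.1] d_afterrot [  -3.  -411.1    5.5] rot [ 0.003  0.006 -0.003] q [0.56 0.46 0.08 1.18 0.   0.55] F [ 0.6  0.4 -2.9]
```

Call:
{"name": "send_path", "arguments": {
  "plan": [-1,-52,0,0,0,0,-1,-52,0,0,0,0,-1,-52,0,0,0,0,-1,-51,0,0,0,0,0,-51,0,0,0,0,0,-51,0,0,0,0,0,-51,0,0,0,0,0,-51,0,0,0,0,0,0,0,0,0,0,0,0,0,0,0,0]
}}

```text
t: 5.58
tcp_pos: [504.1, -101.0, 146.9]
orientation: [3.141, -0.0, -3.132]
wrist_force: [0.3, -0.0, -2.6]
grip_width: 27.1
grip_force: 60.5
```

```bash
python3 go.py 505 -100.3 69 0.01
```

Run:
```python
from h import *
I={n:np.ascontiguousarray(manip.grab_frame(n)[:,:,::-1]) for n in CI}
for n in I: cv2.imwrite(f"pics/{n}1.png",I[n])
x=cv2.resize(I["top"][150:275,250:430],None,fx=4.2,fy=4.2);cv2.imwrite("pics/g2.png",x)
```

```text
t 5.575 tcp [ 504.1 -101.   146.9] d_now [-0.9  0.7 77.9] d_afterrot [-0.9  0.7 77.9] rot [ 0.001 -0.    -0.001] q [-0.2   0.33 -0.13  1.11  0.   -0.21] F [ 0.3 -0.  -2.6]
```

View pics/g2.png

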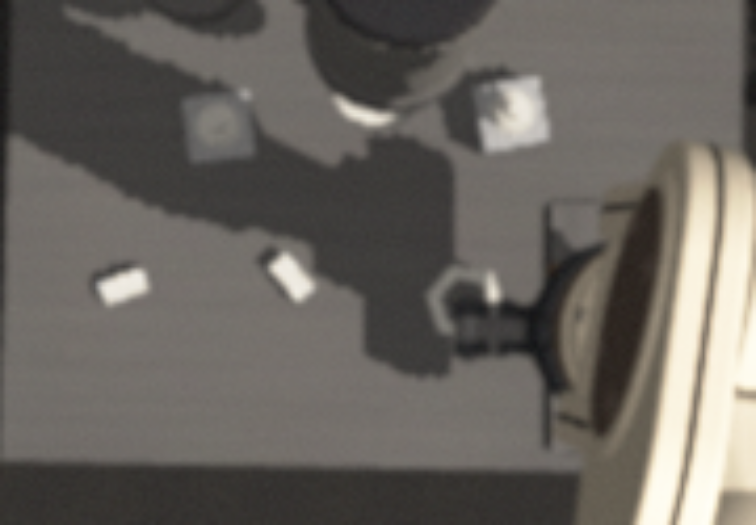

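The nut is seen partly under the near finger at crop (460,300), and the scraper's left face is at crop x≈545. I'll check that against the model.

Run:
```python
from h import *
for p in((545,200),(547,445)):
    for z in(134,100): print(p,z,onz("top",(p[0]/4.2+250-.4,p[1]/4.2+150-.4),z))
v=[504.1,-101,100,.01]
print(((proj("top",place(box(120,24,0,34),v))+.4-[250,150])*4.2).round())
```

```text
(545, 200) 134 [564.10355968 -84.80835312 134.        ]
(545, 200) 100 [566.05615772 -89.00140734 100.        ]
(547, 445) 134 [446.74055152 -88.25753021 134.        ]
(547, 445) 100 [444.10507826 -92.58542309 100.        ]
[[589. 446.]
 [600. 452.]
 [541. 445.]
 [550. 451.]
 [592. 205.]
 [602. 201.]
 [544. 204.]
 [552. 200.]]
```

Call:
{"name": "send_path", "arguments": {
  "plan": [-1,0.7,25,0,0,0,0,0,25,0,0,0,0,0,15,0,0,0,0,0,8,0,0,0,0,0,3,0,0,0,0,0,0,0,0,0,0,0,0,0,0,0]
}}

```text
t: 6.55
tcp_pos: [505.9, -100.5, 71.5]
orientation: [-3.141, 0.001, -3.132]
wrist_force: [0.0, -0.2, -2.4]
grip_width: 27.0
grip_force: 60.6
```

```bash
python3 go.py 505 -100.3 68.5 0.01
```

```text
t 6.55 tcp [ 505.9 -100.5   71.5] d_now [0.9 0.2 3. ] d_afterrot [0.9 0.2 3. ] rot [-0.     0.001  0.   ] q [-0.2   0.41 -0.23  0.93  0.   -0.21] F [ 0.  -0.2 -2.4]
```

Call:
{"name": "send_path", "arguments": {
  "plan": [0,-5,2.5,0,0,0,0,-10,0,0,0,0,0,-10,0,0,0,0,0,-10,0,0,0,0,0,-10,0,0,0,0,0,-10,0,0,0,0,0,-10,0,0,0,0,0,-10,0,0,0,0,0,-10,0,0,0,0,0,-10,0,0,0,0,0,-10,0,0,0,0,0,-7,0,0,0,0]
}}

```text
t: 8.05
tcp_pos: [506.5, -213.1, 68.3]
orientation: [-3.141, 0.0, -3.132]
wrist_force: [0.8, -1.0, -4.1]
grip_width: 27.2
grip_force: 60.5
```

```bash
python3 go.py 505 -212 68.5 0.01
```

Run:
```python
from h import *
I={n:np.ascontiguousarray(manip.grab_frame(n)[:,:,::-1]) for n in CI}
x=cv2.resize(I["top"][170:280,340:500],None,fx=2.4,fy=4);y=cv2.resize(I["scene"][200:330,280:440],None,fx=2.4,fy=3.385)
cv2.imwrite("pics/g3.png",np.hstack([x,y]))
```

```text
t 8.05 tcp [ 506.5 -213.1   68.3] d_now [ 1.5  1.1 -0.2] d_afterrot [ 1.5  1.1 -0.2] rot [-0.  0. -0.] q [-0.4   0.47 -0.14  0.96 -0.   -0.41] F [ 0.8 -1.  -4.1]
```

View pics/g3.png

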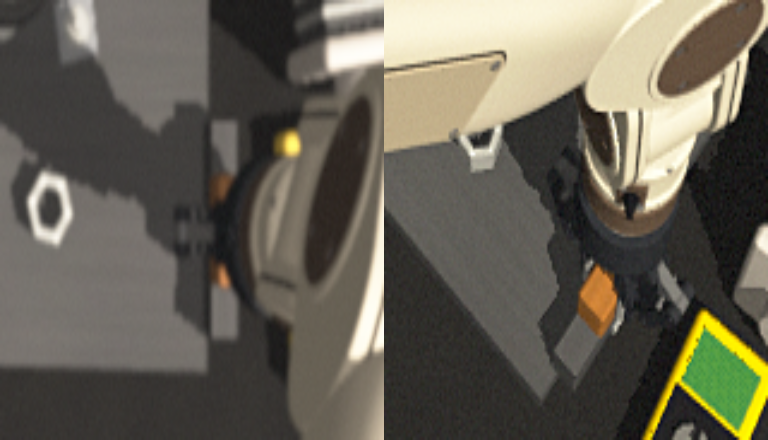

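The nut hasn't moved, the plate's right end is clear, and the scraper is beyond the edge. Now I'll lift and go to the gap between the nut and offcut 2.

Call:
{"name": "send_path", "arguments": {
  "plan": [0,0,-15,0,0,0,0,0,-30,0,0,0,0,0,-32,0,0,0,0,42,0,0,0,0,0,42,0,0,0,0,0,42,0,0,0,0,0,42,0,0,0,0,-2,40,0,0,0,0,0,0,0,0,0,0,0,0,0,0,0,0]
}}

```text
t: 9.4
tcp_pos: [506.5, -4.1, 146.1]
orientation: [-3.141, 0.001, -3.13]
wrist_force: [-1.0, -0.5, -3.0]
grip_width: 27.1
grip_force: 60.8
```

```bash
python3 go.py 510 -5.5 71 0.01
```

Run:
```python
from h import *
I={n:np.ascontiguousarray(manip.grab_frame(n)[:,:,::-1]) for n in CI}
for n in I: cv2.imwrite(f"pics/{n}2.png",I[n])
x=cv2.resize(I["top"][150:280,240:470],None,fx=3.4,fy=3.4);cv2.imwrite("pics/g4.png",x)
```

```text
t 9.4 tcp [506.5  -4.1 146.1] d_now [-3.4 -1.4 75.2] d_afterrot [-3.5 -1.4 75.1] rot [-0.     0.001  0.001] q [-0.01  0.32 -0.15  1.1  -0.   -0.02] F [-1.  -0.5 -3. ]
```

View pics/g4.png

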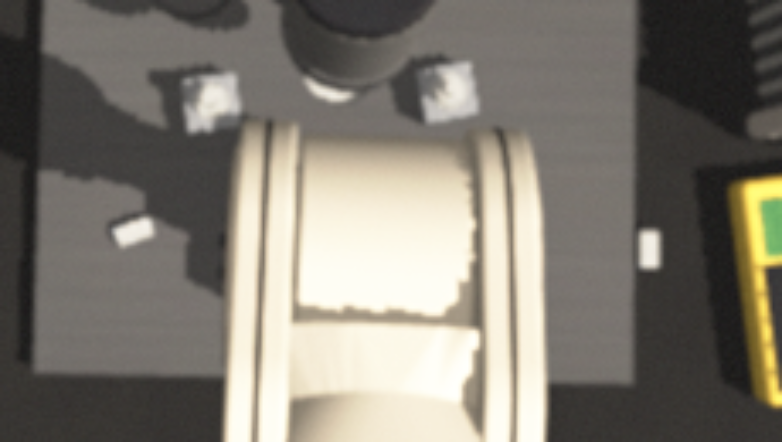

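Offcut 3 is on the bench beyond the right edge, at crop (650,250). Next I'll descend and sweep left.

Call:
{"name": "send_path", "arguments": {
  "plan": [-3.5,-1.4,25,0,0,0,0,0,25,0,0,0,0,0,15,0,0,0,0,0,8,0,0,0,0,0,5,0,0,0,0,0,0,0,0,0,0,0,0,0,0,0]
}}

```text
t: 10.38
tcp_pos: [510.3, -5.6, 67.9]
orientation: [3.142, 0.001, -3.131]
wrist_force: [-0.9, 0.1, -3.2]
grip_width: 27.4
grip_force: 60.8
```

```bash
python3 go.py 510 -5.5 68.5 0.01
```

```text
t 10.375 tcp [510.3  -5.6  67.9] d_now [ 0.3  0.1 -0.6] d_afterrot [ 0.3  0.1 -0.6] rot [0.    0.001 0.   ] q [-0.01  0.41 -0.25  0.91  0.   -0.02] F [-0.9  0.1 -3.2]
```

Call:
{"name": "send_path", "arguments": {
  "plan": [0,5,-0.5,0,0,0,0,12,0,0,0,0,0,12,0,0,0,0,0,12,0,0,0,0,0,12,0,0,0,0,0,12,0,0,0,0,0,12,0,0,0,0,0,12,0,0,0,0,0,12,0,0,0,0,0,12,0,0,0,0,0,12,0,0,0,0]
}}

```text
t: 11.75
tcp_pos: [508.6, 120.0, 67.8]
orientation: [-3.142, 0.0, -3.132]
wrist_force: [0.1, 0.2, -2.9]
grip_width: 26.9
grip_force: 60.8
```

```bash
python3 go.py 510 207 68.5 0.01
```

```text
t 11.75 tcp [508.6 120.   67.8] d_now [-2.3 86.9 -0.7] d_afterrot [-2.3 86.9 -0.7] rot [-0.  0.  0.] q [ 0.23  0.43 -0.22  0.93 -0.    0.22] F [ 0.1  0.2 -2.9]
```

Call:
{"name": "send_path", "arguments": {
  "plan": [0,11,-0.5,0,0,0,0,11,0,0,0,0,0,11,0,0,0,0,0,11,0,0,0,0,0,11,0,0,0,0,0,11,0,0,0,0,0,11,0,0,0,0,0,11,0,0,0,0,0,2,0,0,0,0,0,0,0,0,0,0]
}}

```text
t: 13.0
tcp_pos: [507.6, 209.3, 68.2]
orientation: [-3.141, -0.0, -3.131]
wrist_force: [0.1, 0.1, -2.3]
grip_width: 27.3
grip_force: 60.8
```

Call:
{"name": "send_path", "arguments": {
  "plan": [0,0,-10,0,0,0,0,0,-25,0,0,0,0,0,-30,0,0,0,0,0,-20,0,0,0,-3,-40,0,0,0,0,-3,-40,0,0,0,0,-3,-40,0,0,0,0,0,-20,0,0,0,0]
}}

```text
t: 14.0
tcp_pos: [518.2, 67.0, 154.2]
orientation: [-3.141, 0.001, -3.134]
wrist_force: [0.7, 0.2, -3.5]
grip_width: 27.3
grip_force: 60.8
```

```bash
python3 go.py 497 310 55 0.01
```

Run:
```python
from h import *
I={n:np.ascontiguousarray(manip.grab_frame(n)[:,:,::-1]) for n in CI}
for n in I: cv2.imwrite(f"pics/{n}3.png",I[n])
x=cv2.resize(I["top"][150:280,170:400],None,fx=1.7,fy=3.4);y=cv2.resize(I["scene"][110:240,170:400],None,fx=1.7,fy=3.4);cv2.imwrite("pics/g5.png",np.hstack([x,y]))
```

```text
t 14.0 tcp [518.2  67.  154.2] d_now [ 19.5 243.2  99.1] d_afterrot [ 18.8 243.2  99.2] rot [-0.     0.001 -0.003] q [ 0.13  0.34 -0.1   1.13 -0.    0.12] F [ 0.7  0.2 -3.5]
```

View pics/g5.png

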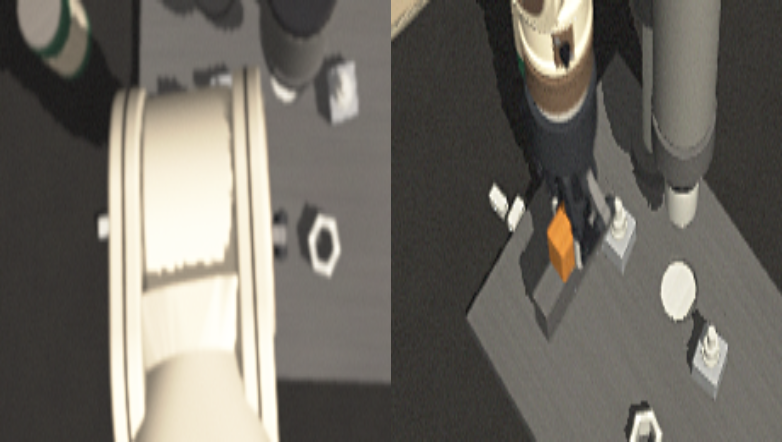

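Two offcuts are beyond the left edge, at crop (498,200) and (516,213). I'll measure them.

Run:
```python
from h import *
I={"scene":cv2.imread("pics/scene3.png")}
v=np.load("plate.npy")
for p in((232.9,168.8),(243.5,172.6)):
    c=onz("scene",p,10);m=bright(I,c,165,7);yy,xx=np.where(m["scene"]>0)
    for z in (6,12,20,26):
        X=onz("scene",(xx.mean(),yy.mean()),z);print(m["scene"].sum(),xx.mean(),yy.mean(),"z",z,X.round(1),(R.from_euler("z",-v[3]).as_matrix()@(X-v[:3]))[:2].round(1))
x=cv2.resize(I["scene"][150:190,215:265],None,fx=12,fy=12,interpolation=2);cv2.imwrite("pics/g6.png",x)
```

```text
47.0 233.06382978723406 168.40425531914894 z 6 [521.7 235.3   6. ] [-51.2 241.9]
47.0 233.06382978723406 168.40425531914894 z 12 [519.7 231.9  12. ] [-53.1 238.5]
47.0 233.06382978723406 168.40425531914894 z 20 [517.2 227.3  20. ] [-55.8 234. ]
47.0 233.06382978723406 168.40425531914894 z 26 [515.2 223.9  26. ] [-57.7 230.6]
48.0 242.83333333333334 172.22916666666666 z 6 [530.2 209.9   6. ] [-42.9 216.5]
48.0 242.83333333333334 172.22916666666666 z 12 [528.2 206.6  12. ] [-44.9 213.2]
48.0 242.83333333333334 172.22916666666666 z 20 [525.6 202.2  20. ] [-47.6 208.8]
48.0 242.83333333333334 172.22916666666666 z 26 [523.6 198.9  26. ] [-49.6 205.6]
```

View pics/g6.png

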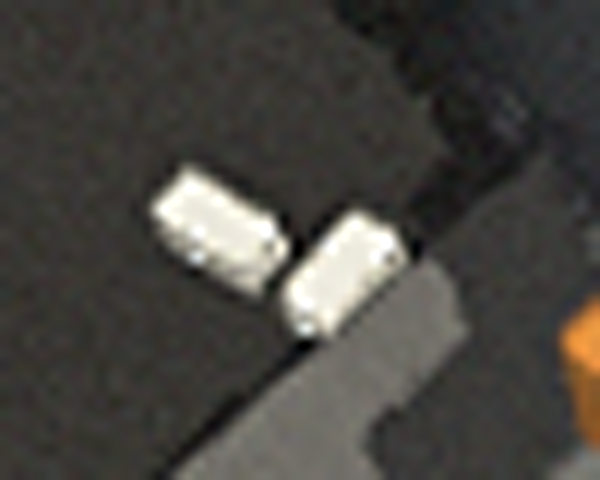

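Both offcuts lie on the bench beyond the edge, at about y 235 and 210 mm. Next I'll put the scraper back at y≈310.

Call:
{"name": "send_path", "arguments": {
  "plan": [4,49,0,0,0,0,4,49,0,0,0,0,4,49,0,0,0,0,4,48,0,0,0,0,3.5,48,0,0,0,0,0,0,25,0,0,0,0,0,25,0,0,0,0,0,25,0,0,0,0,0,15,0,0,0,0,0,8,0,0,0,0,0,0,0,0,0,0,0,0,0,0,0]
}}

```text
t: 15.6
tcp_pos: [496.9, 312.6, 56.3]
orientation: [3.141, 0.002, -3.131]
wrist_force: [-0.2, -1.0, -2.3]
grip_width: 26.8
grip_force: 61.1
```

```bash
python3 go.py 497 310 47.5 0.01
```

```text
t 15.6 tcp [496.9 312.6  56.3] d_now [-0.1 -2.6  8.8] d_afterrot [-0.1 -2.6  8.8] rot [0.001 0.002 0.   ] q [ 0.56  0.55 -0.04  0.98  0.    0.55] F [-0.2 -1.  -2.3]
```

Call:
{"name": "send_path", "arguments": {
  "plan": [0,0,4,0,0,0,0,0,3,0,0,0,0,0,1.5,0,0,0,0,0,0,0,0,0,0,0,0,0,0,0]
}}

```text
t: 16.23
tcp_pos: [496.0, 312.1, 47.0]
orientation: [-3.141, -0.0, -3.131]
wrist_force: [-1.5, -1.2, 0.2]
grip_width: 26.9
grip_force: 61.5
```

Call:
{"name": "send_path", "arguments": {
  "plan": [0,0,0,0,0,0,0,0,0,0,0,0,0,0,0,0,0,0,0,0,0,0,0,0],
  "aperture": 56
}}

```text
t: 16.73
tcp_pos: [496.2, 312.3, 46.8]
orientation: [3.141, 0.0, -3.131]
wrist_force: [-0.0, 0.3, 0.4]
grip_width: 56.1
grip_force: 0.0
```

Call:
{"name": "send_path", "arguments": {
  "plan": [0,0,-10,0,0,0,0,0,-30,0,0,0,0,0,-40,0,0,0,0,0,-40,0,0,0],
  "aperture": 56
}}

```text
t: 17.23
tcp_pos: [496.1, 312.2, 168.7]
orientation: [3.141, 0.0, -3.131]
wrist_force: [0.4, 0.7, 0.1]
grip_width: 55.8
grip_force: 0.0
```

Run:
```python
from h import *
I={n:np.ascontiguousarray(manip.grab_frame(n)[:,:,::-1]) for n in CI}
for n in I: cv2.imwrite(f"pics/{n}4.png",I[n])
c=np.array([514.2,-55.8,20]);m=bright(I,c,150);print("nut",fit(m,hexa(),[*c,.87]),[x.sum() for x in m.values()])
m={"scene":orange({"scene":I["scene"]},np.array([497,312,52]))["scene"]}
print("scraper",fit(m,box(60,28,34,70),[497,312,0,0.]),m["scene"].sum())
print(m["scene"].sum())
```

```text
nut (array([514.214, -55.628,  23.178,   0.876]), np.float64(55.1)) [np.float32(270.0), np.float32(249.0)]
scraper (array([ 4.97119e+02,  3.10952e+02, -1.81000e-01,  7.80000e-02]), np.float64(57.1)) 457.0
457.0
```

Run:
```python
from h import *
I={n:cv2.imread(f"pics/{n}4.png") for n in CI};v=np.load("plate.npy")
a=np.linspace(0,2*np.pi,40);C=np.c_[25*np.cos(a),25*np.sin(a),0*a]
for th in(150,180):
    m=bright({"scene":I["scene"]},np.array([635.,-6,20]),th,15)
    print("pocket",fit(m,C,[635,-6,20,0],False),m["scene"].sum())
    for s in(["scene"],["top"],["scene","top"]):
        m=bright({n:I[n] for n in s},np.array([514,-55.,20]),th,14);print(s,"nut",fit(m,hexa(),[514,-55.,20,.87],False))
print(place(np.array([[60,0,0.]]),v))
```

```bash
python3 go.py 420 -75 110 0.35 0.785
```

```text
pocket (array([ 6.33542e+02, -6.47600e+00,  1.12000e-01]), np.float64(53.4)) 270.0
['scene'] nut (array([515.772, -55.241,   0.875]), np.float64(34.4))
['top'] nut (array([513.98 , -55.743,   0.894]), np.float64(16.1))
['scene', 'top'] nut (array([514.848, -55.397,   0.899]), np.float64(59.4))
pocket (array([ 6.335e+02, -5.858e+00,  1.390e-01]), np.float64(60.2)) 263.0
['scene'] nut (array([515.671, -55.331,   0.903]), np.float64(48.1))
['top'] nut (array([513.481, -55.725,   0.86 ]), np.float64(17.3))
['scene', 'top'] nut (array([514.552, -55.715,   0.877]), np.float64(75.1))
[[635.20967912  -5.5401145   22.56810535]]
t 17.325 tcp [499.1 314.  173.3] d_now [  83.6 -388.6   60.2] d_afterrot [ 191.6 -338.3 -102. ] rot [-0.129 -0.767 -0.324] q [ 0.56  0.44  0.12  1.23 -0.    0.55] F [0.6 1.2 0.5]
```

Call:
{"name": "send_path", "arguments": {
  "plan": [5,-55,0,0,0,0,5,-55,0,0,0,0,5,-55,0,0,0,0,5,-55,0,0,0,0,5,-55,0,0,0,0,5,-55,0,0,0,0,5,-55,0,0,0,0,0,0,0,-0.026,-0.154,-0.065,0,0,0,-0.026,-0.154,-0.065,0,0,0,-0.026,-0.154,-0.065,0,0,0,-0.026,-0.154,-0.065,0,0,0,-0.026,-0.154,-0.065],
  "aperture": 58
}}

```text
t: 18.82
tcp_pos: [464.7, -73.0, 168.0]
orientation: [-3.133, 0.783, -2.782]
wrist_force: [0.5, -1.7, -1.1]
grip_width: 58.2
grip_force: 0.0
```

```bash
python3 go.py 463 -74.4 89.5 0.356 0.785
```

```text
t 18.825 tcp [464.7 -73.  168. ] d_now [56.9 -0.2 54.1] d_afterrot [57.  -0.7 54. ] rot [-0.006 -0.002  0.003] q [-0.49 -0.06 -0.86  0.19  0.55 -0.67] F [ 0.5 -1.7 -1.1]
```

Call:
{"name": "send_path", "arguments": {
  "plan": [19,-0.2,18,-0.006,-0.002,0.003,19,0,18,0,0,0,19,0,18,0,0,0,0,0,0,0,0,0,0,0,0,0,0,0],
  "aperture": 58
}}

```text
t: 19.45
tcp_pos: [463.0, -74.3, 89.1]
orientation: [3.137, 0.78, -2.791]
wrist_force: [0.6, 0.5, 0.3]
grip_width: 57.9
grip_force: 0.0
```

```bash
python3 go.py 509.5 -57.2 40 0.356 0.785
```

Run:
```python
from h import *
I={n:np.ascontiguousarray(manip.grab_frame(n)[:,:,::-1]) for n in CI}
x=cv2.resize(I["top"][170:280,290:410],None,fx=3.3,fy=4);y=cv2.resize(I["scene"][180:290,250:370],None,fx=3.3,fy=4)
cv2.imwrite("pics/g7.png",np.hstack([x,y]))
```

```text
t 19.45 tcp [463.  -74.3  89.1] d_now [-0.7 -0.2 69.7] d_afterrot [-0.3 -0.2 69.7] rot [ 0.001 -0.005 -0.004] q [-0.5   0.14 -0.97 -0.12  0.56 -0.68] F [0.6 0.5 0.3]
```

View pics/g7.png

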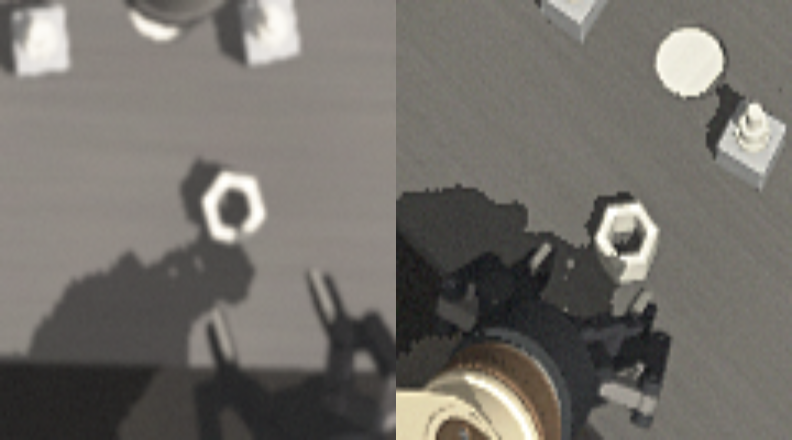

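The fingers (top crop (320,290) and (220,335)) are heading at the nut (235,205), with the flats aligned. Next is the advance.

Call:
{"name": "send_path", "arguments": {
  "plan": [0,0,18,0,-0.004,-0.004,0,0,18,0,0,0,0,0,16,0,0,0,0,0,12,0,0,0,0,0,5,0,0,0,0,0,0,0,0,0,0,0,0,0,0,0],
  "aperture": 58
}}

```text
t: 20.42
tcp_pos: [508.1, -57.2, 39.7]
orientation: [3.141, 0.783, -2.786]
wrist_force: [-0.2, 0.2, 0.6]
grip_width: 58.0
grip_force: 0.0
```

```bash
python3 go.py 509.5 -57.2 40 0.356 0.785
```

```text
t 20.425 tcp [508.1 -57.2  39.7] d_now [-1.2 -0.5  0.7] d_afterrot [-1.2 -0.5  0.7] rot [ 0.001 -0.002 -0.   ] q [-0.39  0.35 -0.95 -0.36  0.5  -0.58] F [-0.2  0.2  0.6]
```

Call:
{"name": "send_path", "arguments": {
  "plan": [0,0,0,0,0,0,0,0,0,0,0,0,0,0,0,0,0,0,0,0,0,0,0,0,0,0,0,0,0,0],
  "aperture": 25
}}

```text
t: 21.05
tcp_pos: [508.3, -57.3, 40.0]
orientation: [3.141, 0.784, -2.786]
wrist_force: [-3.7, -1.5, 5.0]
grip_width: 34.1
grip_force: 60.1
```

```bash
python3 go.py 509.5 -57.2 40 0.356 0.785
```

Run:
```python
from h import *
I={n:np.ascontiguousarray(manip.grab_frame(n)[:,:,::-1]) for n in CI}
x=cv2.resize(I["top"][170:280,290:410],None,fx=3.3,fy=4);y=cv2.resize(I["scene"][180:290,250:370],None,fx=3.3,fy=4)
cv2.imwrite("pics/g8.png",np.hstack([x,y]))
```

```text
t 21.05 tcp [508.3 -57.3  40. ] d_now [-0.9 -0.3  0.8] d_afterrot [-0.9 -0.3  0.8] rot [ 0.    -0.001  0.   ] q [-0.39  0.35 -0.95 -0.36  0.5  -0.58] F [-3.7 -1.5  5. ]
```

Run:
```python
from h import *
I={n:cv2.imread(f"pics/{n}4.png") for n in CI}
g=I["scene"].min(2)
print(g[183:208:2,324:356:2])
from scipy.ndimage import gaussian_filter
# plate near/far/side edges by strongest gradient along scan normal, both views
v=np.load("plate.npy");v[2]=20
obs=[]
for n in CI:
    gg=gaussian_filter(I[n].mean(2),.7)
    for ax,val,ts in((0,-150,range(-180,181,15)),(0,150,range(-180,-60,10)),(1,200,range(-130,20,10)),(1,-200,range(-130,20,10))):
        for t in ts:
            P=[];s=np.arange(-8,8.1,.4)
            for e in s:
                l=[val+e,t,0.] if ax==0 else [t,val+e,0.]
                P.append(place(np.array([l]),v)[0])
            q=proj(n,np.array(P)).astype(np.float32)
            if q[:,0].min()<2 or q[:,0].max()>637 or q[:,1].min()<2: continue
            p=cv2.remap(gg.astype(np.float32),q[:,:1],q[:,1:],1).ravel()
            d=-np.gradient(p)*np.sign(val)
            i=d.argmax()
            if d[i]>2 and 2<i<len(s)-3: obs.append((n,ax,val,s[i]))
for n in CI:
    for ax,val in((0,-150),(0,150),(1,200),(1,-200)):
        e=[o[3] for o in obs if o[:3]==(n,ax,val)]
        if e: print(n,ax,val,len(e),np.median(e).round(2),np.std(e).round(2))
print("plate used",v)
```

```text
[[113 114 111 118 106 113 114 115 111 115 116 113 120 118 120 115]
 [113 111 112 111 115 119 119 122 116 116 116 109 114 114 116 118]
 [110 115 111 117 115 119 189 226 221 132  86 115 114 116 114 111]
 [111 113 115 100 197 236 234 233 230 231 239 130 101 116 116 118]
 [110 107 101 226 234 232 234 225 227 229 229 241  56 118 115 113]
 [114 111 105 239 232 231 226 231 226 230 231 230 240  96 112 112]
 [117 112 124 235 235 229 226 227 230 233 229 228 238  84 116 112]
 [118 109 121 239 229 227 231 228 232 228 227 229 231 107 121 114]
 [113 112 103 244 232 231 229 231 229 227 230 226  92 116 119 117]
 [114 110 111 106 242 234 234 228 225 233 225 111  94  63 124 123]
 [113 112 110 112  99 148 245 235 239  93  90 117  54  62  50 115]
 [108 114 112 114 114 117 103 112 110 118 117 112  57  58  57  93]
 [114 116 115 114 109 109 111 108 115 118 115 113  59  62  60 102]]
scene 0 -150 25 -0.4 0.45
scene 0 150 12 -0.8 0.55
scene 1 200 13 -0.4 1.96
scene 1 -200 15 -2.4 0.48
top 0 -150 25 -2.0 0.74
top 0 150 11 -1.2 1.03
top 1 200 15 1.2 1.14
top 1 -200 15 0.0 1.04
plate used [ 5.75212518e+02 -6.12380824e+00  2.00000000e+01  9.72838237e-03]
```

Call:
{"name": "send_path", "arguments": {
  "plan": [-0.3,0,-0.3,0.061,0,0.061,0,0,0,0.061,0,0.061,0,0,0,0.061,0,0.061,0,0,0,0.061,0,0.061,0,0,0,0,0,0]
}}

```text
t: 21.78
tcp_pos: [508.2, -56.3, 40.0]
orientation: [-3.141, 0.783, -3.127]
wrist_force: [-2.4, 1.1, 2.9]
grip_width: 34.2
grip_force: 60.3
```

```bash
python3 go.py 560 -5.5 40.3 0.01 0.785
```

```text
t 21.775 tcp [508.2 -56.3  40. ] d_now [-37.5  50.   36.8] d_afterrot [-37.2  50.2  36.7] rot [ 0.002 -0.002  0.003] q [-0.19  0.34 -1.07 -0.61  0.15 -0.15] F [-2.4  1.1  2.9]
```

Call:
{"name": "send_path", "arguments": {
  "plan": [-4.7,6.2,4.6,0,0,0,-4.7,6.2,4.6,0,0,0,-4.7,6.2,4.6,0,0,0,-4.7,6.2,4.6,0,0,0,-4.7,6.2,4.6,0,0,0,-4.7,6.2,4.6,0,0,0,-4.7,6.2,4.6,0,0,0,-4.7,6.4,4.6,0,0,0,0,0,0,0,0,0,0,0,0,0,0,0]
}}

```text
t: 23.02
tcp_pos: [560.0, -6.4, 40.0]
orientation: [3.141, 0.783, -3.13]
wrist_force: [-0.3, 0.6, 0.2]
grip_width: 34.2
grip_force: 59.9
```

```bash
python3 go.py 627.3 -5.5 40.3 0.01 0.785
```

```text
t 23.025 tcp [560.   -6.4  40. ] d_now [-47.9   0.1  47.3] d_afterrot [-47.8   0.3  47.4] rot [ 0.002 -0.002  0.001] q [-0.03  0.38 -0.96 -0.55  0.03 -0.03] F [-0.3  0.6  0.2]
```

Call:
{"name": "send_path", "arguments": {
  "plan": [-6,0,6,0,0,0,-6,0.1,6,0,0,0,-6,0,6,0,0,0,-6,0.1,6,0,0,0,-6,0,6,0,0,0,-6,0.1,6,0,0,0,-6,0,6,0,0,0,-5,0.5,5,0,0,0,0,0,0,0,0,0,0,0,0,0,0,0]
}}

```text
t: 24.28
tcp_pos: [626.2, -5.2, 39.8]
orientation: [3.142, 0.782, -3.13]
wrist_force: [-0.7, 1.6, -0.4]
grip_width: 34.5
grip_force: 59.9
```

```bash
python3 go.py 627.3 -5.5 40.3 0.01 0.785
```

Run:
```python
from h import *
I={n:np.ascontiguousarray(manip.grab_frame(n)[:,:,::-1]) for n in CI}
for n in I: cv2.imwrite(f"pics/{n}5.png",I[n])
p=proj("scene",[[634,-6,42]])[0].astype(int);g=I["scene"].min(2);print(p)
np.set_printoptions(linewidth=250);print(g[p[1]-14:p[1]+20:1,p[0]-20:p[0]+22:1]//10)
```

```text
t 24.275 tcp [626.2  -5.2  39.8] d_now [-1.2 -0.3  0.4] d_afterrot [-1.2 -0.3  0.4] rot [ 0.001 -0.003  0.001] q [-0.02  0.44 -0.79 -0.45  0.02 -0.02] F [-0.7  1.6 -0.4]
[338 189]
[[10 10 10 ... 10 10 10]
 [10  9 10 ...  9 10 10]
 [11 10  9 ... 10  9 10]
 ...
 [ 5  5  5 ... 23 23 22]
 [ 6  5  6 ... 23 21 22]
 [ 5  5  5 ... 22 21 21]]
```

Call:
{"name": "send_path", "arguments": {
  "plan": [-0.8,-0.3,0.6,0,0,0,0,0,0,0,0,0]
}}

```text
t: 24.62
tcp_pos: [627.7, -5.5, 40.3]
orientation: [-3.142, 0.783, -3.13]
wrist_force: [0.7, -0.3, -0.6]
grip_width: 34.2
grip_force: 59.9
```

Call:
{"name": "send_path", "arguments": {
  "plan": [0,0,0,0,0,0,0,0,0,0,0,0,0,0,0,0,0,0],
  "aperture": 54
}}

```text
t: 25.0
tcp_pos: [627.8, -5.5, 40.5]
orientation: [-3.142, 0.784, -3.13]
wrist_force: [-0.3, -0.9, 0.2]
grip_width: 54.1
grip_force: 0.0
```

Call:
{"name": "send_path", "arguments": {
  "plan": [0,0,-8,0,0,0,0,0,-15,0,0,0,0,0,-20,0,0,0,0,0,-30,0,0,0,0,0,-40,0,0,0,0,0,-40,0,0,0,0,0,0,0,0,0]
}}

```text
t: 25.88
tcp_pos: [519.2, -6.8, 151.5]
orientation: [-3.141, 0.788, -3.13]
wrist_force: [0.5, -0.1, 0.1]
grip_width: 54.1
grip_force: 0.0
```

```bash
python3 go.py 627.3 -5.5 40.3 0.01 0.785
```

Run:
```python
from h import *
I={n:np.ascontiguousarray(manip.grab_frame(n)[:,:,::-1]) for n in CI}
for n in I: cv2.imwrite(f"pics/{n}6.png",I[n])
np.set_printoptions(linewidth=250,threshold=10**6);g=I["scene"].min(2);print(g[176:212,322:358]//10)
```

```text
t 25.875 tcp [519.2  -6.8 151.5] d_now [2.500e+00 1.000e-01 1.551e+02] d_afterrot [  2.1   0.2 155.1] rot [0.001 0.003 0.001] q [-0.03 -0.01 -0.92 -0.13  0.03 -0.03] F [ 0.5 -0.1  0.1]
[[11 11 11 11 10 11 10 11 11 11 11 11 11 10  9 10 11 15 16 19 14 14  9 10 10 11 10 11 11 11 11 11 11 11 11 11]
 [11 11 11 11 11 10 10 11 11 10 11 11 11 11 10 10 10 10 11 12 12 11 10 11 11 11 10 11 11 11 12 11 11 11 11 10]
 [10 11 11 11 11 11 11 11 10 11 11 11 11 11 11 11 11 10 11 10 10 11 11 11 11 11 11 11 11 10 11 11 11 11 11 10]
 [10 11 11 11 11 11 10 11 10 11 11 10 11 11 11 11 11 11 11 11 11 11 10 11 11 11 11 11 11 11 11 11 11 11 11 12]
 [11 11 10 11 11 11 10 11 10 10 11 11 11 10 11 11 10 11 1
[... 2795 characters left out ...]
11  5  6  5  5  5  6  9 11 13 10]
 [11 11 11 10 11 11 11 11 11 11 10 10 11 11 10 11 11 11 10 11 11 11 11 11 12 10  5  5  6  6  5  7 10  9 12 25]
 [11 11 11 11 11 11 10 11 10 11 11 10 11 10 11 10 10 11 11 11 11 11 11 11 11  4  5  6  5  6  6  9 10  9 15 24]
 [11 11 10 11 11 11 11 11 11 11 11 11 11 10 11 11 11 10 10 11 11 10 11 11 11  6  6  5  5  5  8  9 10 14 16 24]
 [10 11 11 10 11 11 11 11 11 11 10 11 11 11 10 11 11 11 11 11 11 11 11 10  5  5  5  5  5  9  9 10 17 25  8 19]
 [11 11 10 11 11 10 10 11 11 11 10 11 11 11 11 11 11 10 11 11 12 12 10  5  5  5  5  5  8 20 10 11 22 24  9 15]
 [11 11 11 11 11 10 10 11 11 11 11 11 11 11 11 11 10 10 10 11 11 10  5  5  5  6  5  5 13 22 19 13 17 24 16 16]]
```

Run:
```python
from h import *
from itertools import product
I={n:cv2.imread(f"pics/{n}6.png") for n in CI}
g=I["scene"].min(2).astype(np.float32)
a=np.pi/6+np.arange(6)*np.pi/3
def ring(v,pitch=0,roll=0):
    def msk(r):
        P=np.c_[r*np.cos(a),r*np.sin(a),0*a] if r>15 else np.c_[12*np.cos(np.linspace(0,6.28,30)),12*np.sin(np.linspace(0,6.28,30)),np.zeros(30)]
        return hullmask("scene",P@R.from_euler("zyx",[v[2],pitch,roll]).as_matrix().T+np.array([v[0],v[1],v[3]]))
    return msk(20.8)-msk(12)
tgt=(np.clip((g-195)/40,0,1));k=np.zeros_like(g);k[182:202,328:352]=1
def cost(p,z): return (np.abs(ring([*p[:3],z],p[3],p[4])-tgt)*k).sum()
for z in(42,35):
    best=None
    for y0 in(0,.26,.52,.78):
        r=minimize(cost,[634,-6,y0,0,0],args=(z,),method="Nelder-Mead",options=dict(initial_simplex=np.array([[634,-6,y0,0,0]]+[[634+4*(i==0),-6+4*(i==1),y0+.2*(i==2),.1*(i==3),.1*(i==4)] for i in range(5)]),maxiter=350))
        if best is None or r.fun<best.fun: best=r
    print(z,best.x.round(3),best.fun)
I4=cv2.imread("pics/scene4.png")
# pocket rim in scene4 refit with tight mask at z=20 and floor z=13
t=np.linspace(0,6.28,40);C=np.c_[25*np.cos(t),25*np.sin(t),0*t]
m=bright({"scene":I4},np.array([634.,-6,20]),165,18);print(fit(m,C,[634,-6,20,0],False),m["scene"].sum(),hullmask("scene",C+[634,-6,20]).sum())
print(proj("top",[[634,-6,35],[613,-6,35],[613,-6,42]]))
gt=I["top"].min(2);np.set_printoptions(linewidth=200,threshold=10**6);print(gt[166:186,326:352]//10)
```

```text
42 [ 6.31106e+02 -8.97900e+00  5.72000e-01  8.80000e-02  1.10000e-02] 53.349998474121094
35 [ 6.34189e+02 -6.42100e+00  5.13000e-01  5.80000e-02 -7.20000e-02] 52.13750076293945
(array([ 6.33764e+02, -5.37200e+00,  4.70000e-02]), np.float64(56.3)) 267.0 323.6875
[[339.73758232 167.7473785 ]
 [339.49749532 177.00267776]
 [339.59741758 176.68781942]]
[[ 6  6  6  6  6  6  6  6  6  6  6  6  7  7  7  7  8  8  8  9  9  9  9 10 10 10]
 [ 7  6  6  7  6  6  6  6  6  6  6  7  7  7  7  8  8  8  8  9  9  9  9 10 10 10]
 [ 8  6  6  7  6  6  6  6  6  7  7  7  7  7  8  8  8  8  9  9  9  9 10 10 10 10]
 [ 9  6  6  6  7  7  7  6  6  6  7  7  7  7  8  8  8  8  9  9  9 10 10 10 10 11]
 [10  7  6  5  6  8  9  8  7  7  7  7  7  7  8  8  8  8  9  9  9 10 10 10 10 11]
 [10  8  6  6  6  8  9 10 10  9  8  7  7  7  8  8  9  9  9  9 10 10 10 11 11 11]
 [11 10  9  8  7  7  8  9 10 10 10  9  9  8  8  9  9  9  9 10 10 10 11 11 11 12]
 [12 12 11 11 11  9  8  7  8  9 10 10 10 10 10 10 10 10 10 11 11 11 11 11 11 11]
 [12 12 12 12 13 14 13 11  9  7  8  8  9 10 11 11 11 11 11 11 11 11 10 10 10 10]
 [12 12 12 12 14 18 2
[... 170 characters left out ...]
22 21 19 18 18 19 19 19 17 13 11 10 10 11 12 12 13]
 [12 12 12 12 12 13 15 17 20 21 22 22 20 21 22 22 20 17 13 11 11 12 12 13 13 13]
 [12 12 12 12 12 12 12 13 13 15 18 20 19 19 20 18 15 13 11 11 12 12 13 13 13 13]
 [12 12 12 12 12 12 12 12 12 12 13 14 14 13 14 13 12 11 12 12 12 12 12 12 12 13]
 [12 12 12 12 12 12 12 12 12 12 12 12 12 12 12 12 12 12 12 12 12 12 12 12 12 12]
 [12 12 12 12 12 12 12 12 12 12 12 12 12 12 12 12 12 12 12 12 12 12 12 12 12 12]
 [12 12 12 12 12 12 12 12 12 12 12 12 12 12 12 12 12 12 12 12 12 12 12 12 12 12]
 [12 12 12 12 12 12 12 12 12 12 12 12 12 12 12 12 12 12 12 12 12 12 12 12 12 12]
 [12 12 12 12 12 12 12 12 12 12 12 12 12 12 12 12 12 12 12 12 12 12 12 12 12 12]]
```

Run:
```python
from h import *
a=np.pi/6+np.arange(6)*np.pi/3;t=np.linspace(0,6.28,30)
def ring(x,y,yaw,z,p,r):
    M=R.from_euler("zyx",[yaw,p,r]).as_matrix().T
    f=lambda q:hullmask("scene",q@M+np.array([x,y,z]))
    return f(np.c_[20.8*np.cos(a),20.8*np.sin(a),0*a])-f(np.c_[12*np.cos(t),12*np.sin(t),0*t])
def run(pic,x,y,yaw,z,tilt):
    g=cv2.imread(pic).min(2).astype(np.float32);tgt=np.clip((g-195)/40,0,1)
    k=(hullmask("scene",np.c_[24*np.cos(t),24*np.sin(t),0*t]+[x,y,z])>.5)
    c=lambda p:(((ring(p[0],p[1],p[2],z,*(p[3:] if tilt else(0,0)))-tgt)**2)*k).sum()
    x0=np.array([x,y,yaw]+[0,0]*tilt);d=[3,3,.15,.08,.08]
    r=minimize(c,x0,method="Nelder-Mead",options=dict(initial_simplex=np.vstack([x0]+[x0+np.eye(len(x0))[i]*d[i] for i in range(len(x0))]),maxiter=400))
    print(pic,z,r.x.round(3),round(r.fun,1))
for tl in(0,1):
    run("pics/scene4.png",515,-55.5,.88,42,tl)
    run("pics/scene6.png",634,-6,.52,35,tl);run("pics/scene6.png",631,-9,.52,42,tl)
```

```text
pics/scene4.png 42 [515.055 -55.725   0.848] 13.9
pics/scene6.png 35 [ 6.34148e+02 -6.68000e+00  5.46000e-01] 26.4
pics/scene6.png 42 [ 6.3075e+02 -9.1180e+00  5.8300e-01] 28.9
pics/scene4.png 42 [ 5.15069e+02 -5.59130e+01  8.73000e-01  5.10000e-02 -1.20000e-02] 13.1
pics/scene6.png 35 [ 6.34155e+02 -6.65800e+00  5.51000e-01  7.30000e-02 -2.30000e-02] 25.1
pics/scene6.png 42 [ 6.30885e+02 -9.14700e+00  5.63000e-01  7.50000e-02 -2.30000e-02] 25.9
```

The fits put the nut flat and 7 mm lower, centred in the pocket to within about 1 mm. I'm handing the job in.

Call:
{"name": "send_path", "arguments": {
  "plan": [0,0,-30,0,0,0,0,0,0,0,0,0,0,0,0,0,0,0,0,0,0,0,0,0]
}}

```text
t: 26.48
tcp_pos: [498.7, -6.9, 168.8]
orientation: [3.142, 0.781, -3.13]
wrist_force: [-0.1, 0.2, 0.2]
grip_width: 54.3
grip_force: 0.0
```

```bash
python3 -c "
from cell import manip
print(manip.close_job())"
```

```text
the job is handed in; nothing more can be done
None
```

I handed the job in at 26.5 s, with no verdict returned: by camera fits the offcuts are off the plate, the scraper stands on the bench and the nut is flat in the pocket, but I viewed 11 pictures, one over the limit of 10.

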